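Shut the oak tool chest, fold its hasp over the staple and peg it

ROBOT

A 6-joint arm with a two-finger parallel gripper is mounted at the origin on the work surface; the furniture and walls round the work are solid. World frame = base frame: x ahead of the robot, y to its left, z up, the work surface at z = 0. Lengths are in m, angles in degrees, forces in N, time in s.
With the tool pointing down it reaches from about 0.4 to 0.825 m from the base axis. Payload 7 kg.
Tool frame: the origin (TCP) lies at the very end of the fingers, on their centre line; the grasp point (between the pads) lies 19 mm behind it (hold_point_z is the distance from the TCP to the grasp point, in m); x points along the fingers, y is the direction in which the jaws open and shut, and the axes are right-handed (so a half turn about x gives the same grasp; the last joint's range is limited). The gripper opens to 88 mm and grips with 3 to 60 N. Pads are 19 mm wide; open, the fingers measure 130 mm over their backs; the gripper's body (78 mm by 193 mm) begins 47 mm behind the grasp point.
Start: joints at [-46.633, 20.546, 0.682, 0, -70.136, -16.507], TCP at [0.305, -0.602, 0.227] pointing down, gripper open.
Joint ranges: [-176.03, 176.03], [-82.01, 121.73], [-58.28, 71.71], [-173.87, 95.51], [-174.79, -0.11], [-173.66, 173.66]. Speed limits (degrees/s): [136.94, 136.94, 172.46, 180, 180, 180].

INTERFACE

Orientations are given as [roll, pitch, yaw] about the fixed x, y, z axes, in that order (R = Rz(yaw) Ry(pitch) Rx(roll)).
In Python, from plant import * gives the robot as it stands.
- The arm moves only by the shell command python3 -m crank 'ROWS'. ROWS is a JSON object of lists of equal length, an entry for each row: "delta_pos": the shift along the tool's x, y, z in m, a list of three; "turn": the turn, a rotation vector about the tool's x, y, z in degrees, a list of three; "grip": the opening, from 0 (shut) to 1 (fully open). A call has 1 to 12 rows; each row is the pose to reach, as a shift and turn from the pose commanded when the call began, along the tool's axes at that moment; what a row does not reach only later rows make up. A row lasts 1/12 s, in which the tool goes at most 41.7 mm and 7.16 degrees, less where a joint would pass 70% of its speed; a pose out of reach is approached as far as the arm can. A call with a gripper value outside its range is refused whole. The fingers move at their own pace and stop on an object; the grip force is fixed at half the most. Time passes only in rows, so rows that repeat a pose let the fingers close. It gives the time, the measured TCP pose, the force and the opening at its end, in the units of the state.
- get_obs(): the state, without advancing time (a new reading comes with each control period).
- snapshot(name): name is "scene" or "top" or "wrist"; returns a dict with "pixels" (420x560x3 uint8, blue, green, red), "range_z" (420x560 float32, m along the optical axis (not along the pixel's ray), 0 where there is no reading), "camera_matrix" (3x3 intrinsics, pixels), "eye" and "rotation" of the camera in the world. Camera axes: x right, y up, looking along -z (the intrinsics and any distortion apply to the point x, -y, -z); pixel columns grow to the right and rows downward; lengths in m; the calibration is good to about 2 mm. A picture is of the moment at which its call begins.
- close_job(): hands the job in, once; it reports no verdict.
The state is a dict: "clock": time; "joint_pos": joint angles; "qvel": joint speeds; "tau": joint torques, N m; "tool_pos": TCP position; "orientation": TCP orientation; "force": force on the tool from outside, world axes, zero at the start; "moment": the same for the moment, N m; "opening": finger opening in m.
Only numpy, scipy, OpenCV 4.12 (cv2) and the standard library are available. Lean on these libraries where they do the work, as an engineer would, in place of code of your own. Each camera call takes 0.05 s, during which the arm holds its last target. There are 200 camera calls.

TASK

Shut the oak tool chest for the night: press its lid fully down, then swing the brass hasp down over the staple until it lies flat against the chest front, and then lift the peg with the dark wooden handle out of the drilled block and drop it down through the eye of the staple until its collar rests on the staple, so that the hasp is locked. Do it in that order, and let go of the peg.

Things in the scene. Friction and masses are not known exactly. Their poses are not given: they have to be found in the camera images.
- tool_chest: oak tool chest, 244 mm deep (its x), 390 mm long (its y), 246 mm high when shut (brass handle mid-lid rises to 272 mm); fixed on the table; origin at the centre of its underside; its -x axis points out of the front, z up. Front face at x = -105 mm, lid edge at x = -108 mm; drawer knobs stand out to x = -130 mm at z = 107 and 41 mm, y = +-89 mm
- tool_chest_lid (a joint): lid of the chest: 0 = shut, grows as the front edge rises (rad); found ajar between 0.25 and 0.5. Stiff hinge along the chest's rear upper edge (chest frame x = +119 mm, z = 206 mm): it stays where it is left and needs a few newtons at the front edge to press it down.
- lid_front (a point): middle of the lid's upper front edge, chest frame (-108, 0, 246) mm when shut; moves with the lid. The lid's flat top reaches 224 mm behind it and 194 mm to either side (the hasp stands 12 mm to either side of the middle, in front of the edge).
- tool_chest_hasp (a joint): brass hasp, hinged on the lid's front rim: 0 = hanging flat against the chest front over the staple, about 1.57 = sticking straight out from the front, grows upward (rad); found between 1.2 and 1.9. Light friction: stays where it is left.
- hasp_hinge (a point): middle of the hasp's hinge line (which runs along the chest's y), on the lid's front, chest frame (-109, 0, 222) mm when shut; moves with the lid
- hasp_end (a point): middle of the free end of the hasp, 43 mm from its hinge line; the hasp is a plate 24 mm wide and 2 mm thick, with its slot near this end
- staple_eye (a point): centre of the eye of the brass staple, at the upper side of its wire: chest frame (-119.5, 0, 189) mm. A level loop of 4 mm wire standing 26 mm out of the chest front, below the lid; with the hasp closed the eye in front of the hasp is 11.6 mm wide (chest y) and 17 mm deep (chest x), open above and below. Axes as the chest's
- hasp_peg: peg, upright in the block at the start; origin at the centre of its tip, z along it to the handle. Brass shank 7.5 mm thick, tapered over the last 8 mm; brass collar 20 mm across with its underside 40 mm above the tip; dark turned wooden handle from 46 to 114 mm above the tip, 14 mm thick over its upper 38 mm.
- peg_collar (a point): centre of the underside of the peg's collar, 40 mm above its tip
- peg_grip (a point): point on the peg's axis where it is best gripped, in the upper part of the handle, 102 mm above its tip
- peg_block: pale wooden block, 56 x 160 x 46 mm, fixed on the table, origin at the centre of its underside, 160 mm along its y; three holes 10 mm wide and 41 mm deep in its top: the peg stands in the one at y = +52 mm (collar resting on the block's top), a green pencil in the one at y = -50 mm (it rises 117 mm above the table)
There are look-alikes about, which are no part of the job. There is more than one size of the hasp_peg; the job needs the smallest.

How it is judged:
By the outcome, as a careful person would: the job done as asked, in the order asked, and still so for the second after the job is handed in, with the robot touching nothing.
It also fails if it takes over 72 s, if anything falls off the work surface, if the arm or the gripper's body presses on something with over 40 N, if the wrist force passes 120 N, or if a joint passes its speed limit or range.

## Working session

There is one attempt and no reset: what is moved stays moved. The work goes in short steps, Python scripts to look and compute and a shell command to move; the robot and the scene stay as the last step left them, time stands still between calls to the robot, and variables do not carry over. Pictures are saved under pics/ and viewed, about 8 in all and at most 12, crops included, and the job is handed in when it is done.

```bash
ls; mkdir -p pics; cat > h.py <<'E'
from plant import *
import numpy as np, cv2
from scipy.spatial.transform import Rotation as R
def snap(n,save=None):
    s=snapshot(n); np.savez('/tmp/'+n+'.npz',**{k:np.array(v) for k,v in s.items()})
    if save: cv2.imwrite('pics/'+save+'.png',s['pixels'])
    return s
def load(n): return dict(np.load('/tmp/'+n+'.npz'))
def cloud(s):
    d=s['range_z']; K=np.array(s['camera_matrix']); h,w=d.shape
    u,v=np.meshgrid(np.arange(w),np.arange(h))
    p=np.stack([(u-K[0,2])/K[0,0]*d,-(v-K[1,2])/K[1,1]*d,-d],-1)
    W=p@np.array(s['rotation']).T+np.array(s['eye']); W[d==0]=np.nan; return W
def proj(s,P):
    c=(np.asarray(P)-np.array(s['eye']))@np.array(s['rotation']); K=np.array(s['camera_matrix'])
    return np.stack([K[0,0]*c[...,0]/-c[...,2]+K[0,2],K[1,1]*-c[...,1]/-c[...,2]+K[1,2]],-1)
def goal(pos,rpy=None):
    o=get_obs(); A=R.from_euler('xyz',o['orientation'],degrees=True)
    d=A.inv().apply(np.array(pos)-o['tool_pos']); print('delta_pos',d.round(4))
    if rpy is not None: print('turn',np.degrees((A.inv()*R.from_euler('xyz',rpy,degrees=True)).as_rotvec()).round(2))
E
python3 - <<'E'
from h import *
o=get_obs(); print(o)
a=snap('scene');b=snap('top')
cv2.imwrite('pics/a.png',a['pixels']);cv2.imwrite('pics/b.png',b['pixels'])
for s in(a,b):print({k:np.array(s[k]).round(3).tolist() for k in s if k not in('pixels','range_z')})
E
```

```text
pics
{'clock': 0.0, 'joint_pos': array([-4.66328814e+01,  2.05912578e+01,  6.33888466e-01, -1.94520794e-02,
       -7.01361595e+01, -1.65066848e+01]), 'qvel': array([-0.01187811, -0.05907582,  0.03186468,  0.08703473, -0.02028523,
       -0.01346627]), 'tau': array([-2.31527352e-03, -5.82722068e+01,  2.93053865e+01,  6.99752927e+00,
        6.80784593e-03, -1.58754528e-04]), 'tool_pos': array([ 0.30472629, -0.60175274,  0.22562767]), 'orientation': array([ 95.44557094,  89.90469969, 122.29938019]), 'force': array([ 0.76500661, -0.71921835,  0.44054694]), 'moment': array([-0.03379388, -0.01324279, -0.02386673]), 'opening': 0.08794381625901826}
{'camera_matrix': [[470.532, 0.0, 288.7], [0.0, 470.532, 201.142], [0.0, 0.0, 1.0]], 'eye': [-0.095, 0.633, 0.57], 'rotation': [67.021, -0.688, -144.277]}
{'camera_matrix': [[405.825, 0.0, 282.53], [0.0, 405.825, 211.509], [0.0, 0.0, 1.0]], 'eye': [0.359, -0.146, 1.175], 'rotation': [5.506, 1.296, -90.213]}
```

View pics/a.png

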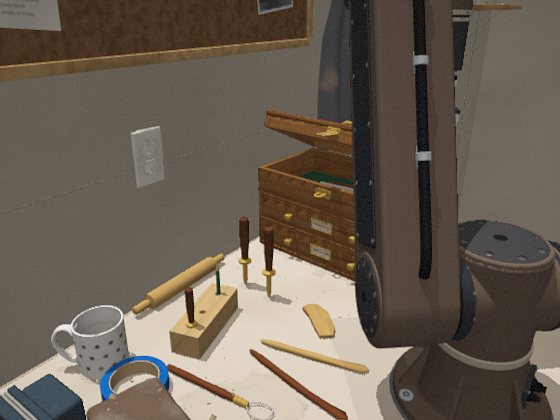

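View pics/b.png

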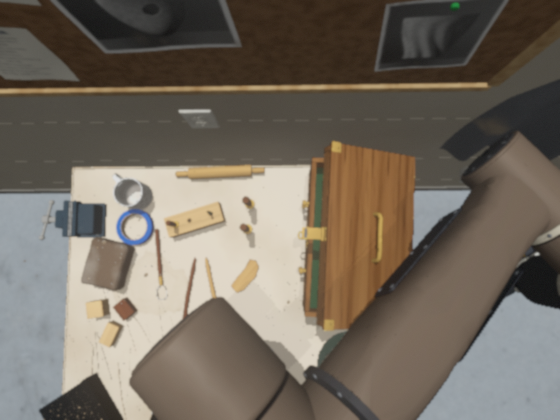

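Scene view: block peg at (190,307), green pencil (218,280); look-alike pegs standing free at (244,250) and (268,260); chest lid ajar, hasp at (330,131), staple at (322,193). Top view: block (195,220) with peg (171,225), look-alikes (248,202),(245,228), hasp (316,234).

```bash
sed -i "s/p@np.array(s\['rotation'\]).T/p@R.from_euler('xyz',s['rotation'],degrees=True).as_matrix().T/; s/@np.array(s\['rotation'\]); K/@R.from_euler('xyz',s['rotation'],degrees=True).as_matrix(); K/" h.py
python3 - <<'E'
from h import *
a=load('scene');b=load('top');A=cloud(a);B=cloud(b)
f=lambda W,u,v:np.nanmedian(W[v-1:v+2,u-1:u+2].reshape(-1,3),0).round(3)
print('scene');
for n,u,v in[('table',300,310),('peg',190,295),('collar',191,322),('pencil',218,278),('L1',244,225),('L1t',245,280),('L2',268,235),('L2t',269,292),('hasp',330,131),('staple',322,194),('knob',288,216),('front',300,205),('front2',270,190),('front3',345,225)]:print(n,f(A,u,v))
print('top')
for n,u,v in[('table',290,270),('pegtop',171,224),('L1',247,201),('L2',244,227),('hasp',310,234),('hasp2',320,234),('blk',195,219),('corn1',336,147),('corn2',328,325),('lid',345,240),('lid2',400,240),('pencil',210,213)]:print(n,f(B,u,v))
# front face fit
m=np.zeros(A.shape[:2],bool); cv2_m=np.zeros(A.shape[:2],np.uint8)
cv2.fillPoly(cv2_m,[np.array([[263,172],[352,207],[352,262],[263,232]])],1)
P=A[cv2_m>0];P=P[~np.isnan(P[:,0])]
for _ in range(6):
    c=np.median(P,0) if 0 else P.mean(0);n=np.linalg.svd(P-c,full_matrices=False)[2][2];r=(P-c)@n;k=abs(r)<max(.002,1.5*np.median(abs(r)));P=P[k]
print('front plane',n,c,len(P),r.std())
# lid plane
M=np.zeros(A.shape[:2],np.uint8);cv2.fillPoly(M,[np.array([[350,165],[400,170],[405,290],[350,300]])],1)
P=B[M>0];P=P[~np.isnan(P[:,0])]
for _ in range(6):
    c=P.mean(0);n=np.linalg.svd(P-c,full_matrices=False)[2][2];r=(P-c)@n;P=P[abs(r)<max(.002,1.5*np.median(abs(r)))]
print('lid',n,c,len(P),np.degrees(np.arccos(abs(n[2]))))
# block top
k=(abs(B[...,2]-.046)<.006);k[:190]=0;k[245:]=0;k[:,:160]=0;k[:,230:]=0
rect=cv2.minAreaRect(B[k][:,:2].astype(np.float32));print(rect)
cv2.imwrite('pics/c1.png',cv2.resize(np.hstack([a['pixels'][270:360,160:280],a['pixels'][205:295,200:320]]),None,fx=3.3,fy=3.3))
E
```

```text
scene
table [ 0.34  -0.024 -0.001]
peg [0.428 0.183 0.11 ]
collar [0.431 0.183 0.055]
pencil [0.463 0.08  0.08 ]
L1 [ 0.483 -0.023  0.147]
L1t [ 0.487 -0.025  0.012]
L2 [ 0.415 -0.015  0.148]
L2t [ 0.418 -0.021  0.012]
hasp [ 0.401 -0.212  0.319]
staple [ 0.394 -0.178  0.188]
knob [ 0.483 -0.177  0.111]
front [ 0.459 -0.19   0.141]
front2 [ 0.548 -0.193  0.155]
front3 [ 0.336 -0.183  0.128]
top
table [ 0.304 -0.141  0.002]
pegtop [0.431 0.174 0.105]
L1 [ 0.484 -0.034  0.16 ]
L2 [ 0.418 -0.027  0.159]
hasp [ 0.394 -0.185  0.322]
hasp2 [ 0.394 -0.206  0.319]
blk [0.448 0.124 0.047]
corn1 [ 0.576 -0.241  0.337]
corn2 [ 0.209 -0.219  0.335]
lid [ 0.381 -0.258  0.321]
lid2 [ 0.382 -0.388  0.261]
pencil [0.463 0.076 0.067]
front plane [ 0.06185109  0.9978366  -0.0222835 ] [ 0.44989308 -0.1887117   0.10343257] 3049 0.0010026715626958581
lid [-0.11162587 -0.98625548  0.12181867] [ 0.37772647 -0.30909179  0.40122771] 1068 83.00292536425417
((0.448788046836853, 0.12965914607048035), (0.05691719800233841, 0.16094940900802612), 17.08940315246582)
```

View pics/c1.png

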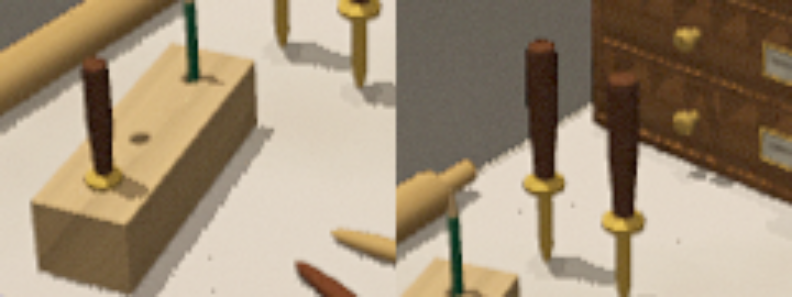

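Crop: the block peg (left, handle at (98,115)) is clearly the short one; the two free-standing ones are longer. Pencil is green. The choice is the block peg. I'll work out the first moves.

```bash
cat >> h.py <<'E'
YAW=-93.5
f=np.array([-np.cos(np.radians(YAW)),-np.sin(np.radians(YAW)),0]); cy=np.array([-np.sin(np.radians(YAW)),np.cos(np.radians(YAW)),0])
F0=np.array([.395,-.1835,0])   # front face (chest x=-105), chest y=0
def ch(x,y,z): return F0+f*(-.105-x)+cy*y+[0,0,z]
def down(sgn=1):  # x down, y along sgn*chest y
    X=np.array([0,0,-1.]);Y=sgn*cy;return R.from_matrix(np.stack([X,Y,np.cross(X,Y)],1))
def rel(pos,Rt=None):
    o=get_obs(); A=R.from_euler('xyz',o['orientation'],degrees=True)
    s='d '+str(A.inv().apply(np.array(pos)-o['tool_pos']).round(4).tolist())
    if Rt is not None: s+=' turn '+str(np.degrees((A.inv()*Rt).as_rotvec()).round(1).tolist())
    print(s)
E
python3 - <<'E'
from h import *
o=get_obs();print(R.from_euler('xyz',o['orientation'],degrees=True).as_matrix().round(3))
for s in(1,-1):
    rel([.305,-.602,.45],down(s))
    print(ch(-.05,0,.42));rel(ch(-.05,0,.42),down(s))
E
```

```text
[[-0.001 -0.452  0.892]
 [ 0.001  0.892  0.452]
 [-1.     0.001 -0.   ]]
d [-0.2243, 0.0, 0.0001] turn [120.4, -0.1, -0.0]
[ 0.39164233 -0.23839741  0.42      ]
d [-0.1939, 0.2853, 0.2416] turn [120.4, -0.1, -0.0]
d [-0.2243, 0.0, 0.0001] turn [-59.6, 0.0, -0.1]
[ 0.39164233 -0.23839741  0.42      ]
d [-0.1939, 0.2853, 0.2416] turn [-59.6, 0.0, -0.1]
```

```bash
python3 -m crank '{"delta_pos":[[-0.04,0,0],[-0.08,0,0],[-0.12,0,0],[-0.16,0,0],[-0.19,0,0],[-0.194,0.03,0.025],[-0.194,0.06,0.05],[-0.194,0.09,0.076],[-0.194,0.12,0.1],[-0.194,0.15,0.127],[-0.194,0.18,0.152],[-0.194,0.21,0.178]],"turn":[[0,0,0],[0,0,0],[-7,0,0],[-14,0,0],[-21,0,0],[-28,0,0],[-35,0,0],[-42,0,0],[-49,0,0],[-56,0,0],[-59.6,0,0],[-59.6,0,0]],"grip":[0,0,0,0,0,0,0,0,0,0,0,0]}'
python3 - <<'E'
from h import *
rel(ch(-.05,0,.42),down(-1));rel(ch(-.05,0,.34),down(-1));print(get_obs()['joint_pos'].round(1))
E
```

```text
clock: 1.1
tool_pos: [0.3686, -0.3326, 0.4202]
orientation: [39.7, 90.0, 126.4]
force: [1.4, 0.6, 0.4]
opening: 0.0132
d [0.0003, -0.0176, 0.0953] turn [0.2, 0.0, -0.0]
d [0.0803, -0.0176, 0.0953] turn [0.2, 0.0, -0.0]
[-19.3  -0.5  -0.8  -0.  -89.8  16. ]
```

```bash
python3 -m crank '{"delta_pos":[[0,-0.006,0.032],[0,-0.012,0.064],[0,-0.0176,0.095],[0.03,-0.0176,0.095],[0.06,-0.0176,0.095],[0.075,-0.0176,0.095],[0.09,-0.0176,0.097],[0.1,-0.0176,0.102],[0.11,-0.0176,0.107],[0.12,-0.0176,0.112]],"turn":[[0,0,0],[0,0,0],[0,0,0],[0,0,0],[0,0,0],[0,0,0],[0,0,0],[0,0,0],[0,0,0],[0,0,0]],"grip":[0,0,0,0,0,0,0,0,0,0]}'

```

```text
clock: 1.93
tool_pos: [0.3932, -0.2234, 0.3002]
orientation: [-160.9, 90.0, -74.4]
force: [-1.4, -0.1, 1.7]
opening: 0.0006
```

```bash
python3 -m crank '{"delta_pos":[[0.01,0,0.005],[0.02,0,0.009],[0.03,0,0.013],[0.038,0,0.016],[0.045,0,0.018],[0.05,0,0.02],[0.053,0,0.02],[0.055,0,0.02]],"turn":[[0,0,0],[0,0,0],[0,0,0],[0,0,0],[0,0,0],[0,0,0],[0,0,0],[0,0,0]],"grip":[0,0,0,0,0,0,0,0]}'

```

```text
clock: 2.6
tool_pos: [0.3946, -0.2035, 0.2459]
orientation: [51.7, 90.0, 138.2]
force: [-7.0, 10.4, 21.9]
opening: 0.0006
```

```bash
python3 -m crank '{"delta_pos":[[0.002,0,0],[0.003,0,0],[0.003,0,0],[-0.03,0,0],[-0.07,0,0.03],[-0.1,0,0.06],[-0.13,0,0.09],[-0.13,0,0.09]],"turn":[[0,0,0],[0,0,0],[0,0,0],[0,0,0],[0,0,0],[0,0,0],[0,0,0],[0,0,0]],"grip":[0,0,0,0,0,0,0,0]}'
python3 - <<'E'
from h import *
w=snap('wrist','w1');s=snap('scene')
A=cloud(s)
for z in (np.array(ch(-.109,0,.222)),): print(proj(w,z),proj(s,z))
print('eye',proj(w,ch(-.1195,0,.189)),proj(w,ch(-.108,.1,.246)),proj(w,ch(-.108,-.1,.246)))
cv2.imwrite('pics/w1.png',np.hstack([w['pixels'],cv2.resize(s['pixels'][100:280,240:360],(280,420))])[:, :800])
E
```

```text
clock: 3.27
tool_pos: [0.4017, -0.1121, 0.3808]
orientation: [-83.9, 89.5, 2.6]
force: [1.4, -0.2, 0.4]
opening: 0.0002
[284.68174127 114.07973447] [322.35600385 178.87112222]
eye [284.44225031 125.28897302] [156.43121539 113.07396913] [413.96817647 113.11602975]
```

View pics/w1.png

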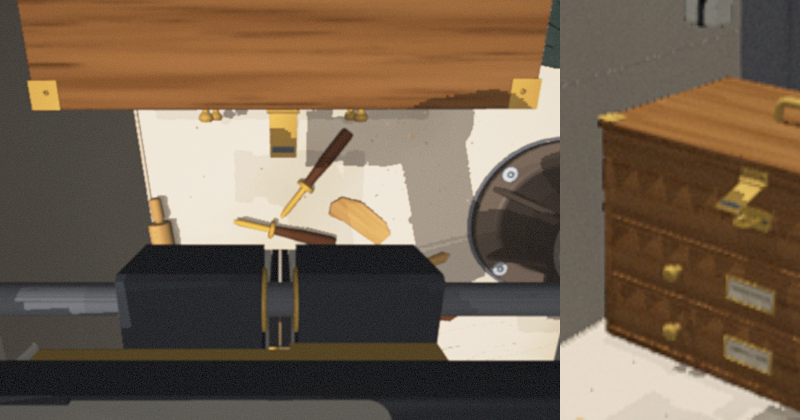

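The lid is down; hasp (283,133 in the wrist view) sticks out obliquely; the two look-alike pegs now lie on the table on their own. Checking numbers.

```bash
python3 - <<'E'
from h import *
w=load('wrist');W=cloud(w);s=load('scene');A=cloud(s)
f3=lambda u,v:np.nanmedian(W[v-1:v+2,u-1:u+2].reshape(-1,3),0).round(4)
for p in [(60,60),(285,60),(500,60),(285,105),(45,105),(525,100),(284,118),(284,130),(284,140),(284,152)]:
    q=f3(*p); d=q-F0; print(p,q,'chest x,y',(-.105-d@f).round(4),(d@cy).round(4))
k=(W[...,2]>.24)&(W[...,2]<.252)
# front edge: last row per column
e=[];
for u in range(60,510,10):
    r=np.where(k[:,u]&(np.arange(420)<130))[0]
    if len(r):e.append(W[r.max(),u])
e=np.array(e);p=np.polyfit(e[:,0],e[:,1],1);print('edge slope deg',np.degrees(np.arctan(p[0])),'y at .395',np.polyval(p,.395),'exp',ch(-.108,0,0)[:2])
# lid ends
row=W[60][k[60]];row2=W[100][k[100]];print(row[0],row[-1],row2[0],row2[-1])
m=(W[...,2]>.185)&(W[...,2]<.235);m[:110]=0;m[165:]=0;m[:,:262]=0;m[:,305:]=0
Q=W[m];d=Q-F0;print('hasp mean y',(d@cy).mean(),(d@cy).min(),(d@cy).max(),'x',(-.105-d@f).min(),(-.105-d@f).max())
# scene staple
from collections import Counter
d=A-F0;X=-.105-d@f;Y=d@cy;Z=A[...,2]
m=(X<-.112)&(X>-.135)&(abs(Y)<.02)&(Z>.17)&(Z<.2)
print('staple',m.sum(),Y[m].min(),Y[m].max(),X[m].min(),Z[m].mean())
m=(abs(Y)<.1)&(abs(Y)>.03)&(Z>.13)&(Z<.2)&(abs(X+.105)<.02);print('front X med',np.median(X[m]))
E
```

```text
(60, 60) [ 0.5618 -0.2293  0.2456] chest x,y -0.0695 0.1693
(285, 60) [ 0.3929 -0.2187  0.2457] chest x,y -0.0697 0.0001
(500, 60) [ 0.233  -0.2089  0.2461] chest x,y -0.0698 -0.1601
(285, 105) [ 0.3947 -0.1865  0.2454] chest x,y -0.102 -0.0001
(45, 105) [ 0.5801 -0.1978  0.247 ] chest x,y -0.102 0.1856
(525, 100) [ 0.2118 -0.179   0.2472] chest x,y -0.0983 -0.1831
(284, 118) [ 0.396  -0.1763  0.2201] chest x,y -0.1122 0.0006
(284, 130) [ 0.3966 -0.1662  0.2165] chest x,y -0.1224 0.0005
(284, 140) [ 0.3971 -0.1575  0.2138] chest x,y -0.1311 0.0005
(284, 152) [ 0.3977 -0.1467  0.2115] chest x,y -0.1419 0.0004
edge slope deg -3.3869431059820556 y at .395 -0.18370798725916362 exp [ 0.39518315 -0.1805056 ]
[ 0.58790208 -0.23117612  0.24404345] [ 0.20239364 -0.20705947  0.24570158] [ 0.59104688 -0.20227538  0.2453545 ] [ 0.20301873 -0.17844759  0.24758389]
hasp mean y 0.0016311799722872897 -0.011902258660004085 0.015615574137975182 x -0.1468907621390965 -0.1056895653581743
staple 30 -0.008227442498238384 0.01128357808038642 -0.12952188732228764 0.1874709624597491
front X med -0.10333555461681233
```

```bash
sed -i 's/^F0=.*/F0=np.array([.396,-.185,0])/' h.py
python3 - <<'E'
from h import *
T=down(-1)*R.from_euler('y',15,degrees=True)
print(T.apply([1,0,0]))
for p in [(-.144,0,.30),(-.144,0,.24),(-.144,0,.198),(-.1205,0,.198)]: rel(ch(*p),T)
E
```

```text
[-0.01580052 -0.2583363  -0.96592583]
d [0.0776, 0.0011, -0.0336] turn [0.1, 15.1, 0.3]
d [0.1376, 0.0014, -0.0336] turn [0.1, 15.1, 0.3]
d [0.1796, 0.0016, -0.0337] turn [0.1, 15.1, 0.3]
d [0.1796, 0.0016, -0.0572] turn [0.1, 15.1, 0.3]
```

```bash
python3 -m crank '{"delta_pos":[[0.03,0.001,-0.01],[0.06,0.001,-0.025],[0.09,0.001,-0.0336],[0.12,0.001,-0.0336],[0.138,0.001,-0.0336],[0.15,0.001,-0.0336],[0.16,0.0015,-0.0336],[0.17,0.0015,-0.0336],[0.177,0.0015,-0.0336],[0.1796,0.0015,-0.0336],[0.1796,0.0015,-0.0336]],"turn":[[0,5,0],[0,10,0],[0,15.1,0.3],[0,15.1,0.3],[0,15.1,0.3],[0,15.1,0.3],[0,15.1,0.3],[0,15.1,0.3],[0,15.1,0.3],[0,15.1,0.3],[0,15.1,0.3]],"grip":[0,0,0,0,0,0,0,0,0,0,0]}'
python3 - <<'E'
from h import *
T=down(-1)*R.from_euler('y',15,degrees=True)
for x in (-.144,-.125,-.122,-.1205,-.1185): rel(ch(x,0,.198),T)
E
```

```text
clock: 4.28
tool_pos: [0.3956, -0.148, 0.1948]
orientation: [178.3, 74.9, -95.3]
force: [-0.7, 1.0, -0.5]
opening: 0.0005
d [-0.0037, -0.0027, 0.0012] turn [-0.0, -0.1, -0.5]
d [0.0013, -0.0027, -0.0172] turn [-0.0, -0.1, -0.5]
d [0.0021, -0.0027, -0.0201] turn [-0.0, -0.1, -0.5]
d [0.0025, -0.0027, -0.0215] turn [-0.0, -0.1, -0.5]
d [0.003, -0.0027, -0.0234] turn [-0.0, -0.1, -0.5]
```

```bash
python3 -m crank '{"delta_pos":[[-0.0035,-0.0027,0.001],[-0.002,-0.0027,-0.005],[-0.0005,-0.0027,-0.01],[0.0007,-0.0027,-0.015],[0.0014,-0.0027,-0.018],[0.002,-0.0027,-0.02],[0.0024,-0.0027,-0.0213],[0.0026,-0.0027,-0.0222],[0.0026,-0.0027,-0.0222]],"turn":[[0,0,0],[0,0,0],[0,0,0],[0,0,0],[0,0,0],[0,0,0],[0,0,0],[0,0,0],[0,0,0]],"grip":[0,0,0,0,0,0,0,0,0]}'
python3 - <<'E'
from h import *
d=get_obs()['tool_pos']-F0;print('chest x',-.105-d@f,'y',d@cy)
E
```

```text
clock: 5.03
tool_pos: [0.3977, -0.17, 0.1993]
orientation: [178.8, 74.9, -94.7]
force: [1.0, 1.4, -0.1]
opening: 0.0005
chest x -0.12012591903210434 y 0.000793544436984752
```

Barely any contact yet; push in a few more mm, watching the force.

```bash
python3 -m crank '{"delta_pos":[[0.0003,0,-0.001],[0.0005,0,-0.002],[0.0008,0,-0.003],[0.0008,0,-0.003]],"turn":[[0,0,0],[0,0,0],[0,0,0],[0,0,0]],"grip":[0,0,0,0]}'
python3 - <<'E'
from h import *
d=get_obs()['tool_pos']-F0;print('chest x',-.105-d@f,'y',d@cy)
E
```

```text
clock: 5.37
tool_pos: [0.3975, -0.1728, 0.1992]
orientation: [178.8, 74.9, -94.8]
force: [0.7, 1.7, -0.7]
opening: 0.0004
chest x -0.11723170137649223 y 0.0007885954046583937
```

```bash
python3 -m crank '{"delta_pos":[[0.0003,0,-0.001],[0.0005,0,-0.002],[0.0008,0,-0.003],[0.0008,0,-0.003]],"turn":[[0,0,0],[0,0,0],[0,0,0],[0,0,0]],"grip":[0,0,0,0]}'
python3 - <<'E'
from h import *
d=get_obs()['tool_pos']-F0;print('chest x',-.105-d@f,'y',d@cy)
E
```

```text
clock: 5.7
tool_pos: [0.3978, -0.1738, 0.1991]
orientation: [179.1, 75.1, -94.5]
force: [-7.8, 24.0, 7.2]
opening: 0.0003
chest x -0.11628833368733585 y 0.0010999757561256228
```

```bash
python3 -m crank '{"delta_pos":[[0,0,0.02],[-0.03,0,0.035],[-0.07,0,0.05],[-0.11,0,0.06],[-0.14,0,0.06],[-0.14,0,0.06]],"turn":[[0,0,0],[0,0,0],[0,-7,0],[0,-14,0],[0,-15,0],[0,-15,0]],"grip":[0,0,0,1,1,1]}'
python3 - <<'E'
from h import *
w=snap('wrist');s=snap('scene')
p=proj(w,ch(-.1195,0,.189));print(p);u,v=p.round().astype(int)
c=cv2.resize(w['pixels'][v-30:v+30,u-40:u+40],(440,330),interpolation=cv2.INTER_CUBIC)
d=cv2.resize(s['pixels'][150:220,290:360],(330,330),interpolation=cv2.INTER_CUBIC)
cv2.imwrite('pics/w2.png',np.hstack([c,d]))
# staple in wrist
W=cloud(w);d=W-F0;X=-.105-d@f;Y=d@cy;Z=W[...,2]
m=(X<-.108)&(X>-.14)&(abs(Y)<.02)&(Z>.17)&(Z<.235)
vv,uu=np.where(m);print(m.sum(),uu.min(),uu.max(),vv.min(),vv.max(),X[m].min(),Y[m].min(),Y[m].max())
E
```

```text
clock: 6.2
tool_pos: [0.407, -0.0816, 0.3258]
orientation: [-79.9, 89.7, 6.5]
force: [2.2, -0.5, 0.5]
opening: 0.0151
[287.27391578  85.14005535]
599 267 308 64 98 -0.12893897927420764 -0.013264530825491437 0.014146083784677788
```

View pics/w2.png

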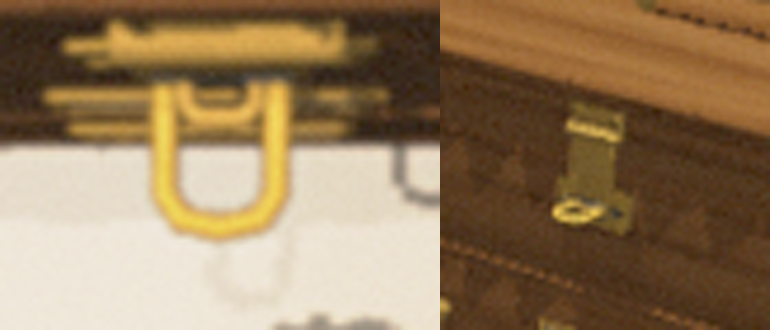

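Hasp lies flat with the staple loop through it (loop centre at wrist px (287,87), as predicted). Now to the peg.

```bash
python3 - <<'E'
from h import *
rel([.438,.26,.30],down(-1))
w=load('wrist');print(proj(w,ch(-.131,0,.187)),'measured bottom ~98.3',proj(w,ch(-.1195,0,.189)))
E
```

```text
d [0.0196, -0.0121, 0.3434] turn [-0.1, -0.1, -0.2]
[287.1823376  100.85610865] measured bottom ~98.3 [287.27391578  85.14005535]
```

```bash
python3 -m crank '{"delta_pos":[[0.005,-0.001,0.04],[0.01,-0.003,0.08],[0.015,-0.004,0.12],[0.02,-0.006,0.16],[0.02,-0.007,0.2],[0.02,-0.009,0.24],[0.02,-0.01,0.28],[0.02,-0.012,0.32],[0.02,-0.012,0.343],[0.02,-0.012,0.343],[0.02,-0.012,0.343]],"turn":[[0,0,0],[0,0,0],[0,0,0],[0,0,0],[0,0,0],[0,0,0],[0,0,0],[0,0,0],[0,0,0],[0,0,0],[0,0,0]],"grip":[1,1,1,1,1,1,1,1,1,1,1]}'
python3 - <<'E'
from h import *
w=snap('wrist','w3')
for z in(.12,.046):print(proj(w,[.4335,.179,z]))
W=cloud(w);m=(W[...,2]>.09)&(W[...,2]<.135)
n,l,st,c=cv2.connectedComponentsWithStats(m.astype(np.uint8))
for i in range(1,n):
    if st[i,4]>20:print(st[i],W[l==i].mean(0).round(4),W[l==i].max(0).round(4),W[l==i].min(0).round(4))
print(get_obs()['joint_pos'].round(1))
E
```

```text
clock: 7.22
tool_pos: [0.4365, 0.2602, 0.296]
orientation: [127.7, 89.5, -145.8]
force: [-0.8, -0.8, 0.9]
opening: 0.0872
[276.67693638  99.30742448]
[276.68688138 101.70943258]
[   0    0   71  244 7258] [0.6607 0.1928 0.112 ] [0.6625 0.3093 0.135 ] [0.6591 0.0793 0.09  ]
[268  91  16  17 209] [0.4341 0.1786 0.1194] [0.4411 0.1855 0.1223] [0.4277 0.1716 0.1037]
[173 188  45  12 109] [0.5231 0.263  0.0908] [0.5454 0.269  0.0929] [0.5001 0.259  0.09  ]
[162 199  11  22  44] [0.5535 0.2783 0.0908] [0.5601 0.2908 0.092 ] [0.5469 0.2689 0.09  ]
[222 198  13  16  32] [0.4893 0.2785 0.0907] [0.4955 0.2877 0.0918] [0.4844 0.2711 0.09  ]
[233 230   6  13  27] [0.4851 0.3122 0.0907] [0.4884 0.3196 0.092 ] [0.4821 0.3063 0.09  ]
[202 242  32  20  82] [0.5054 0.3325 0.0906] [0.5237 0.3394 0.092 ] [0.4888 0.3194 0.09  ]
[ 52.8   2.6 -13.   -0.2 -74.9 -56.2]
```

View pics/w3.png

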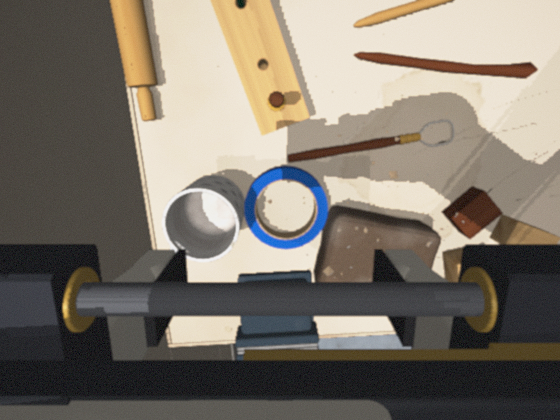

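Peg seen at (277,99) as predicted; mug, tape well clear. Going to grip it high on the handle (leaves lid clearance), offset 3 mm outward.

```bash
python3 - <<'E'
from h import *
rel([.4346,.1816,.14],down(-1));rel([.4346,.1816,.102],down(-1))
E
```

```text
d [0.1569, -0.0039, -0.077] turn [-0.0, -0.3, -0.4]
d [0.1949, -0.0041, -0.0768] turn [-0.0, -0.3, -0.4]
```

```bash
python3 -m crank '{"delta_pos":[[0,-0.002,-0.026],[0,-0.004,-0.052],[0.02,-0.004,-0.077],[0.06,-0.004,-0.077],[0.1,-0.004,-0.077],[0.13,-0.004,-0.077],[0.157,-0.004,-0.077],[0.175,-0.004,-0.077],[0.19,-0.004,-0.077],[0.191,-0.004,-0.077],[0.191,-0.004,-0.077]],"turn":[[0,-0.3,-0.4],[0,-0.3,-0.4],[0,-0.3,-0.4],[0,-0.3,-0.4],[0,-0.3,-0.4],[0,-0.3,-0.4],[0,-0.3,-0.4],[0,-0.3,-0.4],[0,-0.3,-0.4],[0,-0.3,-0.4],[0,-0.3,-0.4]],"grip":[1,1,1,1,1,1,1,1,1,1,1]}'
python3 - <<'E'
from h import *
rel([.4346,.1816,.102],down(-1))
E
```

```text
clock: 8.18
tool_pos: [0.4349, 0.181, 0.1068]
orientation: [-18.3, 89.9, 68.1]
force: [1.0, 0.6, 0.7]
opening: 0.0874
d [0.0048, 0.0003, 0.0006] turn [-0.1, 0.1, 0.0]
```

```bash
python3 -m crank '{"delta_pos":[[0.003,0,0.0005],[0.006,0,0.0005],[0.006,0,0.0005],[0.006,0,0.0005],[0.006,0,0.0005],[0.006,0,0.0005],[0.006,0,0.0005],[0.006,0,0.0005],[0.006,0,0.0005],[0.006,0,0.0005],[0.006,0,0.0005],[0.006,0,0.0005]],"turn":[[0,0,0],[0,0,0],[0,0,0],[0,0,0],[0,0,0],[0,0,0],[0,0,0],[0,0,0],[0,0,0],[0,0,0],[0,0,0],[0,0,0]],"grip":[1,1,1,0,0,0,0,0,0,0,0,0]}'

```

```text
clock: 9.18
tool_pos: [0.4355, 0.1831, 0.1012]
orientation: [-26.9, 89.8, 59.5]
force: [0.2, 0.5, 0.3]
opening: 0.0333
```

```bash
python3 -m crank '{"delta_pos":[[-0.01,0,0],[-0.03,0,0],[-0.06,0,0],[-0.1,0,0],[-0.14,0,0],[-0.18,0,0],[-0.21,0,0],[-0.235,0,0],[-0.235,0,0],[-0.235,0,0]],"turn":[[0,0,0],[0,0,0],[0,0,0],[0,0,0],[0,0,0],[0,0,0],[0,0,0],[0,0,0],[0,0,0],[0,0,0]],"grip":[0,0,0,0,0,0,0,0,0,0]}'
python3 - <<'E'
from h import *
print(get_obs()['tool_pos'])
s=snap('scene','s2')
rel(ch(-.1195-.02,0,.33),down(-1))
E
```

```text
clock: 10.02
tool_pos: [0.4354, 0.1827, 0.3376]
orientation: [-32.4, 89.6, 54.0]
force: [-0.3, -0.4, -0.6]
opening: 0.0005
[0.43540324 0.18271013 0.33757177]
d [0.0047, 0.0158, -0.3345] turn [-0.1, 0.2, 0.1]
```

View pics/s2.png

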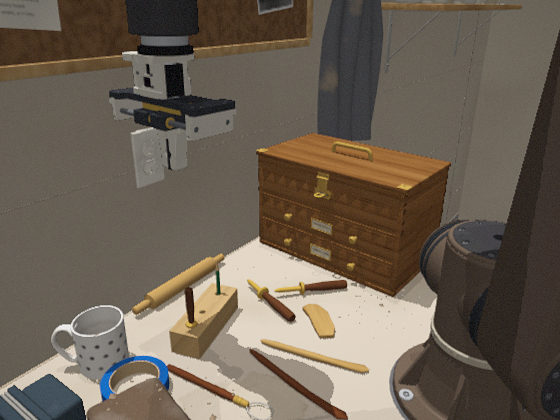

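The fingers had not finished closing (I lifted too early); the peg still stands in the block at (190,307), undisturbed. Repeat with a longer close.

```bash
python3 -m crank '{"delta_pos":[[0,0,0],[0.02,0,0],[0.04,0,0],[0.07,0,0],[0.1,0,-0.001],[0.13,0,-0.001],[0.16,0,-0.001],[0.19,0,-0.001],[0.215,0,-0.001],[0.23,0,-0.001],[0.235,0,-0.001],[0.235,0,-0.001]],"turn":[[0,0,0],[0,0,0],[0,0,0],[0,0,0],[0,0,0],[0,0,0],[0,0,0],[0,0,0],[0,0,0],[0,0,0],[0,0,0],[0,0,0]],"grip":[0.5,0.5,0.5,0.5,0.5,0.5,0.5,0.5,0.5,0.5,0.5,0.5]}'
python3 -m crank '{"delta_pos":[[0,0,0],[0,0,0],[0,0,0],[0,0,0],[0,0,0],[0,0,0],[0,0,0],[0,0,0],[0,0,0],[0,0,0],[0,0,0],[0,0,0]],"turn":[[0,0,0],[0,0,0],[0,0,0],[0,0,0],[0,0,0],[0,0,0],[0,0,0],[0,0,0],[0,0,0],[0,0,0],[0,0,0],[0,0,0]],"grip":[0,0,0,0,0,0,0,0,0,0,0,0]}'

```

```text
clock: 11.07
tool_pos: [0.4344, 0.181, 0.0994]
orientation: [88.0, 89.9, 174.4]
force: [0.3, 0.3, 0.0]
opening: 0.0439
clock: 12.07
tool_pos: [0.4358, 0.1824, 0.1017]
orientation: [-32.9, 89.7, 53.6]
force: [-0.2, -0.5, 6.7]
opening: 0.0137
```

Gripped (13.7 mm). Lift.

```bash
python3 -m crank '{"delta_pos":[[-0.005,0,0],[-0.015,0,0],[-0.03,0,0],[-0.05,0,0],[-0.08,0,0],[-0.12,0,0],[-0.16,0,0],[-0.2,0,0],[-0.23,0,0],[-0.235,0,0],[-0.235,0,0]],"turn":[[0,0,0],[0,0,0],[0,0,0],[0,0,0],[0,0,0],[0,0,0],[0,0,0],[0,0,0],[0,0,0],[0,0,0],[0,0,0]],"grip":[0,0,0,0,0,0,0,0,0,0,0]}'
python3 - <<'E'
from h import *
w=snap('wrist');s=snap('scene')
rel(ch(-.1195-.025,0,.335),down(-1))
cv2.imwrite('pics/s3.png',np.hstack([s['pixels'][100:300,100:280],w['pixels'][200:400,180:380]]))
E
```

```text
clock: 12.98
tool_pos: [0.4355, 0.1818, 0.3385]
orientation: [-34.5, 89.5, 51.9]
force: [0.3, 0.4, -0.9]
opening: 0.0133
d [-0.0009, 0.0154, -0.3282] turn [-0.1, 0.2, 0.0]
```

View pics/s3.png

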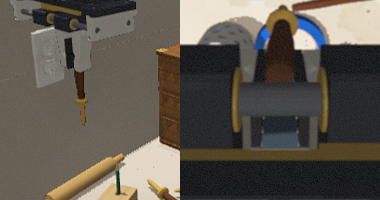

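Peg held, hanging nearly upright. Carry to hover in front of the staple.

```bash
python3 -m crank '{"delta_pos":[[0,0.001,-0.02],[0,0.003,-0.06],[0,0.005,-0.1],[0,0.006,-0.14],[0,0.008,-0.18],[0,0.01,-0.22],[0,0.012,-0.26],[0,0.014,-0.3],[0,0.015,-0.32],[0,0.0154,-0.328],[0,0.0154,-0.328],[0,0.0154,-0.328]],"turn":[[0,0,0],[0,0,0],[0,0,0],[0,0,0],[0,0,0],[0,0,0],[0,0,0],[0,0,0],[0,0,0],[0,0,0],[0,0,0],[0,0,0]],"grip":[0,0,0,0,0,0,0,0,0,0,0,0]}'
python3 - <<'E'
from h import *
w=snap('wrist');s=snap('scene');t=np.array(get_obs()['tool_pos'])
A=R.from_euler('xyz',get_obs()['orientation'],degrees=True)
for n,S in(('scene',s),('wrist',w)):
    W=cloud(S);L=A.inv().apply((W-t).reshape(-1,3)).reshape(W.shape)
    m=(L[...,0]>0.005)&(L[...,0]<.105)&(np.hypot(L[...,1],L[...,2])<.025)
    P=L[m];print(n,len(P),proj(S,t))
    for a in np.arange(0,.1,.012):
        q=P[(P[:,0]>=a)&(P[:,0]<a+.012)]
        if len(q):print(round(a,3),len(q),q.mean(0).round(4),q.min(0).round(4),q.max(0).round(4))
d=t-F0;print('TCP chest',-.105-d@f,d@cy,t)
cv2.imwrite('pics/w4.png',np.hstack([cv2.resize(w['pixels'][40:310,160:420],None,fx=1.5,fy=1.5),cv2.resize(s['pixels'][90:225,270:385],None,fx=3,fy=3)]))
E
```

```text
clock: 14.08
tool_pos: [0.3986, -0.1451, 0.3338]
orientation: [10.4, 89.8, 96.8]
force: [0.7, 0.1, 0.7]
opening: 0.0129
scene 234 [313.61901518 130.45030996]
0.0 25 [0.0086 0.0025 0.0015] [ 0.0053 -0.004  -0.0063] [0.012  0.0063 0.0055]
0.012 39 [0.0179 0.0028 0.0013] [ 0.0123 -0.0029 -0.0062] [0.0233 0.0066 0.0071]
0.024 37 [0.0302 0.0021 0.0016] [ 0.0244 -0.0047 -0.0027] [0.0359 0.0086 0.0067]
0.036 29 [0.0419 0.0019 0.0004] [ 0.0368 -0.0044 -0.0055] [0.0467 0.0066 0.0044]
0.048 46 [0.0532 0.0029 0.0012] [ 0.0481 -0.0092 -0.0099] [0.0598 0.0102 0.0095]
0.06 21 [ 0.0662  0.0018 -0.0012] [ 0.0609 -0.0031 -0.0048] [0.0714 0.0046 0.002 ]
0.072 24 [ 0.0783  0.0021 -0.0013] [ 0.0723 -0.0009 -0.0079] [0.0835 0.0051 0.0042]
0.084 13 [ 0.0896  0.0021 -0.0006] [ 0.0845 -0.0009 -0.0052] [0.0954 0.0055 0.0018]
wrist 1003 [280.12742726 268.76037528]
0.0 130 [ 0.0085  0.0002 -0.0103] [ 0.0051 -0.0069 -0.0121] [ 0.0119  0.0068 -0.006 ]
0.012 183 [ 0.0172  0.0004 -0.0103] [ 0.012  -0.0067 -0.0121] [ 0.0239  0.0072 -0.0051]
0.024 97 [ 0.0295  0.0008 -0.01  ] [ 0.0242 -0.0059 -0.0116] [ 0.036   0.0064 -0.0058]
0.036 88 [ 0.0416  0.001  -0.0092] [ 0.036  -0.0045 -0.0106] [ 0.0473  0.0059 -0.0062]
0.048 474 [ 0.0515  0.0011 -0.0086] [ 0.0481 -0.0084 -0.0151] [0.0565 0.0104 0.0015]
0.072 16 [ 0.0813  0.0018 -0.0081] [ 0.0786 -0.0012 -0.0087] [ 0.0839  0.0049 -0.0065]
0.084 15 [ 0.0858  0.0018 -0.008 ] [ 0.0842 -0.0012 -0.0087] [ 0.0893  0.005  -0.0069]
TCP chest -0.1458002587225032 0.0005899365283380385 [ 0.39907963 -0.14431186  0.33433428]
```

View pics/w4.png

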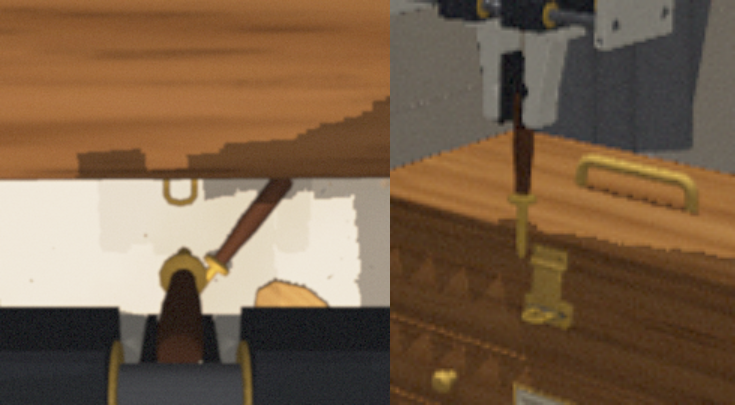

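```bash
python3 - <<'E'
from h import *
w=load('wrist');print(proj(w,ch(-.131,0,.187)),'meas (280.7,176.7)',proj(w,ch(-.129,0,.187)))
rel(ch(-.123,.0015,.30),down(-1))
W=cloud(w);d=W-F0;X=-.105-d@f;Y=d@cy;Z=W[...,2]
m=(X<-.108)&(X>-.14)&(abs(Y)<.02)&(Z>.17)&(Z<.235);vv,uu=np.where(m);print(m.sum(),uu.min(),uu.max(),vv.min(),vv.max(),X[m].min(),Y[m].min(),Y[m].max(),(Y[m].min()+Y[m].max())/2)
E
```

```text
[280.41011446 179.21902343] meas (280.7,176.7) [280.40419407 176.88856319]
d [0.0343, -0.0009, -0.0229] turn [-0.0, 0.2, 0.0]
203 268 291 160 177 -0.1288637874819865 -0.00892744536344676 0.010359388651951856 0.0007159716442525482
```

```bash
python3 -m crank '{"delta_pos":[[0,-0.0005,-0.01],[0,-0.001,-0.02],[0,-0.001,-0.0237],[0.01,-0.001,-0.0237],[0.02,-0.001,-0.0237],[0.03,-0.001,-0.0237],[0.03,-0.001,-0.0237]],"turn":[[0,0,0],[0,0,0],[0,0,0],[0,0,0],[0,0,0],[0,0,0],[0,0,0]],"grip":[0,0,0,0,0,0,0]}'
python3 - <<'E'
from h import *
w=snap('wrist');s=snap('scene');o=get_obs();t=np.array(o['tool_pos'])
A=R.from_euler('xyz',o['orientation'],degrees=True)
W=cloud(w);L=A.inv().apply((W-t).reshape(-1,3)).reshape(W.shape)
m=(L[...,0]>.048)&(L[...,0]<.06)&(np.hypot(L[...,1],L[...,2])<.025);P=W[m]-F0
X=-.105-P@f;Y=P@cy;print('collar X',X.min(),X.max(),'Y',Y.min(),Y.max())
d=t-F0;print('TCP chest',-.105-d@f,d@cy,t)
cv2.imwrite('pics/w5.png',np.hstack([cv2.resize(w['pixels'][140:260,220:340],None,fx=3,fy=3,interpolation=2),cv2.resize(s['pixels'][110:220,280:370],None,fx=3.27,fy=3.27,interpolation=2)]))
E
```

```text
clock: 14.77
tool_pos: [0.3974, -0.1679, 0.3021]
orientation: [28.2, 89.7, 114.6]
force: [-0.3, -0.4, -0.7]
opening: 0.0137
collar X -0.12485820857355795 -0.09690590164509334 Y -0.01763558413314661 0.020117823963431872
TCP chest -0.12168940462921048 0.0013756675422602826 [ 0.39839197 -0.16842571  0.30433564]
```

View pics/w5.png

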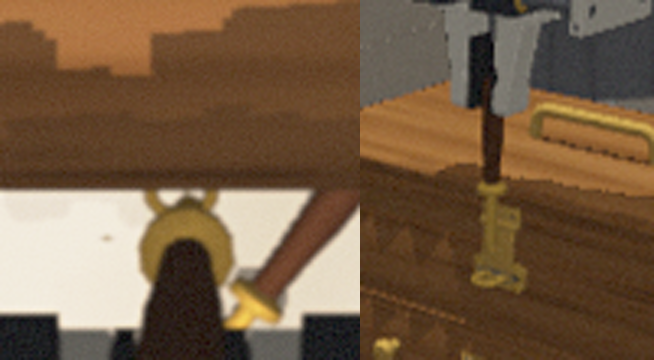

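Wrist crop: tip (187,203) is ~1.4 mm right of the staple loop centre (~182); correct by 1.2 mm and lower slowly.

```bash
python3 -m crank '{"delta_pos":[[0,-0.0012,0],[0.004,-0.0012,0],[0.008,-0.0012,0],[0.012,-0.0012,0],[0.016,-0.0012,0],[0.02,-0.0012,0],[0.024,-0.0012,0],[0.028,-0.0012,0],[0.03,-0.0012,0],[0.03,-0.0012,0]],"turn":[[0,0,0],[0,0,0],[0,0,0],[0,0,0],[0,0,0],[0,0,0],[0,0,0],[0,0,0],[0,0,0],[0,0,0]],"grip":[0,0,0,0,0,0,0,0,0,0]}'
python3 - <<'E'
from h import *
s=snap('scene');o=get_obs();print(o['force'],o['tool_pos'])
p=proj(s,ch(-.1175,0,.189));print(p)
cv2.imwrite('pics/s6.png',cv2.resize(s['pixels'][130:220,280:370],None,fx=5,fy=5,interpolation=2))
E
```

```text
clock: 15.7
tool_pos: [0.3997, -0.1687, 0.2744]
orientation: [-14.4, 89.8, 72.0]
force: [-0.2, 0.5, -1.4]
opening: 0.0133
[ 0.34727108 -0.72947934 -0.01238832] [ 0.39991821 -0.16867899  0.27478546]
[319.43185898 193.96942032]
```

View pics/s6.png

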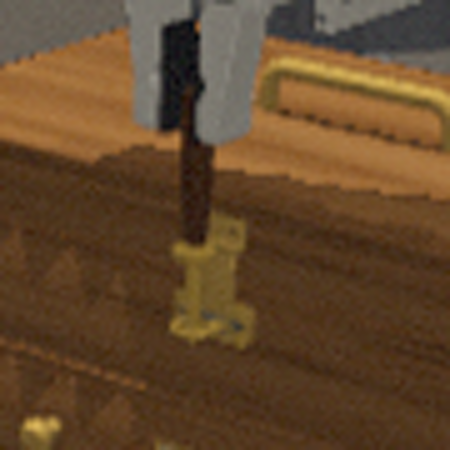

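No contact force with the tip ~12 mm below the wire's top; shank enters the loop at (195,320). Continue down.

```bash
python3 -m crank '{"delta_pos":[[0.004,0,0],[0.008,0,0],[0.012,0,0],[0.016,0,0],[0.02,0,0],[0.023,0,0],[0.024,0,0],[0.024,0,0]],"turn":[[0,0,0],[0,0,0],[0,0,0],[0,0,0],[0,0,0],[0,0,0],[0,0,0],[0,0,0]],"grip":[0,0,0,0,0,0,0,0]}'

```

```text
clock: 16.42
tool_pos: [0.3998, -0.1686, 0.2506]
orientation: [-18.6, 89.8, 67.8]
force: [0.1, -0.1, 0.1]
opening: 0.0132
```

```bash
python3 -m crank '{"delta_pos":[[0.002,0,0],[0.003,0,0],[0.003,0,0],[0.003,0,0],[0.003,0,0],[0.003,0,0],[0.003,0,0],[0.003,0,0],[0.003,0,0],[0.003,0,0]],"turn":[[0,0,0],[0,0,0],[0,0,0],[0,0,0],[0,0,0],[0,0,0],[0,0,0],[0,0,0],[0,0,0],[0,0,0]],"grip":[0,0,0,0.5,0.5,0.5,0.5,0.5,0.5,0.5]}'

```

```text
clock: 17.25
tool_pos: [0.4001, -0.1686, 0.248]
orientation: [-28.9, 89.8, 57.5]
force: [-0.3, -0.2, -0.7]
opening: 0.0433
```

```bash
python3 -m crank '{"delta_pos":[[-0.01,0,0],[-0.03,0,0],[-0.06,0,0],[-0.1,0,0],[-0.14,0,0.03],[-0.16,0,0.07],[-0.16,0,0.09],[-0.16,0,0.09],[-0.16,0,0.09]],"turn":[[0,0,0],[0,0,0],[0,0,0],[0,0,0],[0,0,0],[0,0,0],[0,0,0],[0,0,0],[0,0,0]],"grip":[0.5,0.5,0.5,0.5,0.5,0.5,0.5,0.5,0.5]}'
python3 - <<'E'
from h import *
s=snap('scene');w=snap('wrist')
cv2.imwrite('pics/s7.png',np.hstack([cv2.resize(s['pixels'][130:220,280:370],None,fx=4.4,fy=4.4,interpolation=2),cv2.resize(w['pixels'][60:180,220:340],None,fx=3.3,fy=3.3,interpolation=2)]))
for S in(s,w):
    W=cloud(S);d=W-F0;X=-.105-d@f;Y=d@cy;Z=W[...,2]
    m=(X<-.1085)&(X>-.135)&(abs(Y)<.02)&(Z>.15)&(Z<.29)
    print('peg top z',Z[m].max(),X[m&(Z>.24)].mean(),Y[m&(Z>.24)].mean())
    l=(X>-.09)&(X<-.06)&(abs(Y)<.1)&(Z>.2);print('lid z',np.median(Z[l]))
E
```

```text
clock: 18.0
tool_pos: [0.4055, -0.0781, 0.4095]
orientation: [-41.9, 89.7, 44.7]
force: [0.2, -1.2, -0.1]
opening: 0.0442
peg top z 0.2635466246096988 -0.12135904791184467 -0.0004747759055142949
lid z 0.2452778774911225
peg top z 0.2654181722763607 -0.11834595786277957 0.0019708347504514183
lid z 0.2459767320787503
```

View pics/s7.png

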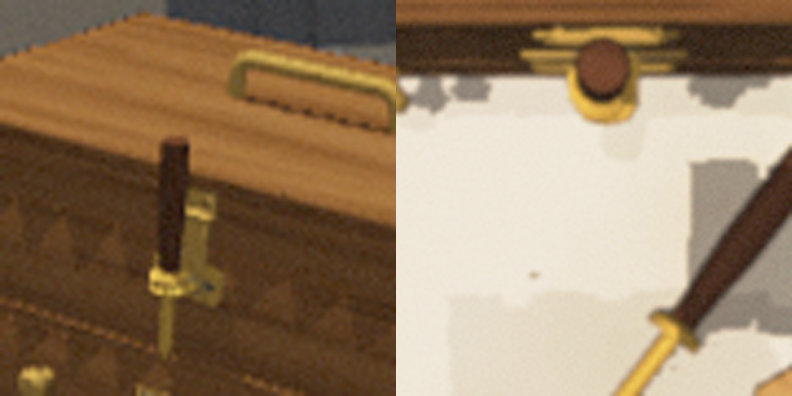

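The peg hangs through the staple with its collar (170,283) on the wire and the shank below. Its top is at 0.264 m (0.263 expected), the lid is at 0.2455 m, and the hasp is flat. Handing in.

```bash
python3 -c "
from plant import *
print(close_job())"
```

```text
the job is handed in; nothing more can be done
None
```

The chest is shut and locked, done in the order asked, and I handed the job in at about 18 s. I pressed the lid down, swung the hasp down over the staple and pushed it flat. Then I lifted the short peg out of the block, lowered it through the staple eye and released it.

**Last checks:**
- **Lid:** its top is at 0.2455 m, against 0.246 m when shut.
- **Hasp:** it lies flat in the pictures, with the staple loop through its slot.
- **Peg:** the collar is on the staple and the shank shows below it. Its top is at 0.2635 m by the scene camera and 0.2654 m by the wrist camera, against 0.263 m expected.
- **Robot:** the gripper is well clear of everything. The largest forces I read were about 25 N, while pressing the lid and the hasp, but I read the force only at the end of each move.

**What went wrong or was unexpected:**
- The first grasp failed because I lifted before the fingers had finished closing. The peg was not disturbed, and the second grasp held.
- The two longer look-alike pegs stood upright in the first pictures but were lying on the table by the next look. I never sent the arm towards them, so I think they fell on their own, but I did not check.

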